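# Set the loose foot of a display stand and lock it

## Task

The low wooden stand under the ochre viewing stone has one foot hanging clear of its cork pad: the one on the screw with the round black hand knob. Turn the knob clockwise until the foot's rubber sole just touches the pad and bears on it lightly, with a few newtons, without lifting or rocking the stand, and let go of it; then swing the little clamp lever beside it fully shut, so that the setting cannot work loose. Do not shift the stand, and leave the stones and the other things where they are.

Things in the scene. Friction and masses are not known exactly. Their poses are not given: they have to be found in the camera images.
- screw: the levelling screw, one upright piece: round fluted black hand knob, 44 mm across, 26 mm high, 12 mm steel spindle, and at the bottom a black foot disc. Origin: the knob's centre, on the screw's axis, about 106 mm above the table at the start; z up along the axis. The knob is free all round: collar and lever end at least 14 mm below its underside; the deck, 70 mm high, ends 40 mm from the axis
- foot_sole (a point): centre of the screw's rubber sole, 44 mm across, 99 mm below the knob's centre, 7 to 7.5 mm above the table at the start, over a cork saver pad (68 mm across) stuck to the table. The pad is 2 to 5.5 mm thick, not known which, so the gap is 1.4 to 5.5 mm and must be closed by feel. From the touch on, the rubber gives 1 mm per 12 N and drags: the torque to turn the knob climbs by 0.012 to 0.018 N m per newton borne
- screw_bush (a point): the threaded bush in the bar's end, on the screw's axis, 54 mm above the table. Coarse right-hand thread: clockwise seen from above screws the knob and foot down, 8 mm a turn (1.27 mm per rad); it stays where it is left. Steady running friction 0.04 N m. A well set foot bears a few newtons; beyond 10 N it is too hard, and some 34 N lifts the stand off its other feet
- stand: the display stand, about 7 kg with its stone, loose on the table: wooden deck 220 (x) by 300 mm (y), top 70 mm above the table, on two flat steel bars along y that stick out 65 mm past the deck and carry four feet at x = +-75, y = +-190 mm. Three are set and stand on the table; the levelling screw is at x = +75, y = +190. Origin: under the deck's middle, at table height, z up
- lock_lever (a joint): the clamp lever's angle in rad: 0 to 0.25 (standing out from the stand's end) at the start, 1.55 fully shut, against its stop. It swings level about an upright pivot, anticlockwise seen from above as it shuts, stays where it is left, and takes about 2 N at its end. At 0 it points along the stand's +y, shut along its -x
- lever_end (a point): point near the free end of the aluminium clamp lever, at mid-height, 68 mm from its pivot. The lever is a straight bar 10 mm wide, 12 mm high (57 to 69 mm above the table), 80 mm long, beside the screw. This frame turns with it: y points from the pivot to the free end, z up; push it shut on its +x side (or pinch its end). The outer half is free all round
- lever_pivot (a point): the lever's upright pivot, at the lever's mid-height, 63 mm above the table: from the screw's axis 29 mm towards the stand's -x and 21 mm towards its +y
- view_stone: the ochre viewing stone in its carved wooden base, about 165 by 225 mm, 110 mm high, standing loose on the deck. Origin: centre of its underside. Not to be moved
- spirit_level: small aluminium spirit level, 20 by 130 by 24 mm, lying loose on the deck. Origin: centre of its underside. Not to be moved
- small_stone: small blue-grey stone, 85 by 65 by 50 mm, lying on the table outside the adjustable foot. Origin: centre of its underside. Not to be moved
- soft_brush: brush, 170 mm long, lying on the table. Origin: its underside. Not to be moved

How it is judged:
By the outcome, as a careful person would: the job done as asked, in the order asked, and still so for the second after the job is handed in, with the robot touching nothing.
It also fails if it takes over 72 s, if anything falls off the work surface, if the arm or the gripper's body presses on something with over 40 N, if the wrist force passes 120 N, or if a joint passes its speed limit or range.

## Robot

A 7-joint arm with a two-finger parallel gripper is mounted at the origin on the work surface. World frame = base frame: x ahead of the robot, y to its left, z up, the work surface at z = 0. Lengths are in m, angles in rad, forces in N, time in s.
With the tool pointing down it reaches from about 0.4 to 0.85 m from the base axis. Payload 10.4 kg.
Tool frame: the origin (TCP) lies on the mounting face of the last link; the fingertips stand 182 mm ahead of it and the grasp point (between the pads) lies 164 mm ahead of it; z points along the fingers, y is the direction in which the jaws open and shut (so a half turn about z gives the same grasp; the last joint's range is limited). The gripper opens to 87 mm and grips with 3 to 60 N. Pads are 19 mm wide; open, the fingers measure 117 mm over their backs; the gripper's body (75 mm by 190 mm) begins 51 mm behind the grasp point.
Start: joints at [-1.326, 0.332, -0.065, 1.46, 0.022, 1.35, -0.088], TCP at [0.165, 0.603, 0.405] pointing down, gripper open.
Joint ranges: [-2.6, 2.6], [-0.5, 2.12], [-1.47, 1.34], [0.16, 2.42], [-1.27, 4.41], [0.06, 2.06], [-2.6, 2.6]. Speed limits (rad/s): [2.22, 2.22, 2.79, 2.79, 3.14, 3.14, 3.14].

## Interface

Orientations are given as a rotation vector (axis times angle).
In Python, from cell import env, optics gives the robot as it stands. The module is installed in compiled form; this text tells all that it offers.
- The arm moves only by the tool servo_tool, never from a script. Its argument "series" is a list of rows, each a list of 3 entries, a list of its own where there are three numbers: the shift along the tool's x, y, z in m, then the turn about the tool's z in degrees, then the opening, from 0 (shut) to 1 (fully open). In form: [[[dx, dy, dz], yaw, jaw], ...]. A call has exactly 5 rows; each row shifts and turns the commanded pose from where the row before left it, along the tool's axes as they then stand; what a row does not reach is not made up. A row lasts 1/12 s, in which the tool goes at most 41.7 mm and 7.16 degrees, less where a joint would pass 70% of its speed; a pose out of reach is approached as far as the arm can. A call with a gripper value outside its range is refused whole. The fingers move at their own pace and stop on an object; the grip force is fixed at half the most. Time passes only in rows, so rows that do not move let the fingers close, or fill a call up. It gives the time, the measured TCP pose, the force and the opening at its end, in the units of the state.
- env.state(): the state, without advancing time (a new reading comes with each control period).
- optics.get_image(name): name is "side" or "top" or "wrist"; returns the picture (400x640x3 uint8, red, green, blue); there is no depth.
- optics.camera_info(name): a dict with "intrinsics" (3x3 intrinsics, pixels), "eye" and "rotation" of the camera in the world. Camera axes: x right, y down, z forward; pixel columns grow to the right and rows downward; lengths in m; the calibration is good to about 2 mm. A picture is of the moment at which its call begins: read the wrist's pose just before it. camera_info takes no time and is no camera call; for the wrist camera it gives the pose at the moment of the call.
- env.close_job(): hands the job in, once; it reports no verdict.
The state is a dict: "time": time; "joints": joint angles; "joint_velocities": joint speeds; "effort": joint torques, N m; "position": TCP position; "ee_rot": TCP orientation; "ft_force": force on the tool from outside, world axes, zero at the start; "torque": the same for the moment, N m; "width": opening from 0.0 (shut) to 1.0 (fully open).
Only numpy, scipy, OpenCV 4.12 (cv2) and the standard library are available. Lean on these libraries where they do the work, as an engineer would, in place of code of your own. Each camera call takes 0.05 s, during which the arm holds its last target.

## Working session

There is one attempt and no reset: what is moved stays moved. The work goes in short steps, Python scripts to look and compute and a tool call to move; the robot and the scene stay as the last step left them, time stands still between calls to the robot, and variables do not carry over. Pictures are saved under pics/ and viewed, and the job is handed in when it is done.

Besides the shell and the picture viewer there is one more tool, called as a command line: name --argument value ..., lists and objects as JSON in quotes. servo_tool: Moves the arm, as the interface text tells. Its arguments: {"type":"object","properties":{"series":{"type":"array"}},"required":["series"]}

```bash
mkdir -p pics; ls; python3 - <<'E'
from cell import env, optics
import cv2
s=env.state()
for k,v in s.items(): print(k,v)
for n in ["side","top","wrist"]:
    i=optics.camera_info(n); print(n,i)
    cv2.imwrite(f"pics/{n}0.png",optics.get_image(n)[:,:,::-1])
E
```

```text
pics
time 0.0
joints [-1.32562731  0.33291213 -0.06472363  1.46095801  0.02158999  1.34987873
 -0.08848145]
joint_velocities [-0.00130384  0.00080689  0.0001022  -0.00079131  0.00144505 -0.00055007
  0.00019754]
effort [-5.01090744e-04 -6.23260260e+01  2.41011410e-02 -3.89901066e+01
 -6.14614505e-02  3.98683024e-02  1.46172792e-04]
position [0.16530988 0.60261228 0.40392068]
ee_rot [-4.19242097e-01 -3.11334505e+00  2.28341005e-03]
ft_force [-2.46005391e-04  9.27125252e-01  3.84776041e-01]
torque [-0.00522399 -0.0185776  -0.01089105]
width 1.0002646226805738
side {'intrinsics': array([[497.17448812,   0.        , 321.22830409],
       [  0.        , 497.17448812, 200.85426239],
       [  0.        ,   0.        ,   1.        ]]), 'eye': array([0.39032787, 0.7051677 , 0.79071719]), 'rotation': array([-0.29834014,  2.83238232, -1.1115172 ])}
top {'intrinsics': array([[488.89947473,   0.        , 320.85016305],
       [  0.        , 488.89947473, 209.447226  ],
       [  0.        ,   0.        ,   1.        ]]), 'eye': array([0.41846277, 0.09431012, 1.04828996]), 'rotation': array([-2.15909389,  2.15107255, -0.12478997])}
wrist {'intrinsics': array([[295.55773877,   0.        , 319.00734374],
       [  0.        , 295.55773877, 195.93778722],
       [  0.        ,   0.        ,   1.        ]]), 'eye': array([0.09544448, 0.62164361, 0.38425251]), 'rotation': array([2.31701576, 1.76823945, 0.24014592])}
```

View pics/side0.png

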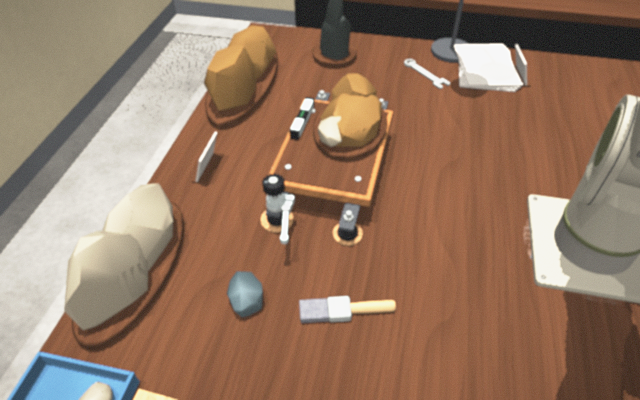

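View pics/top0.png

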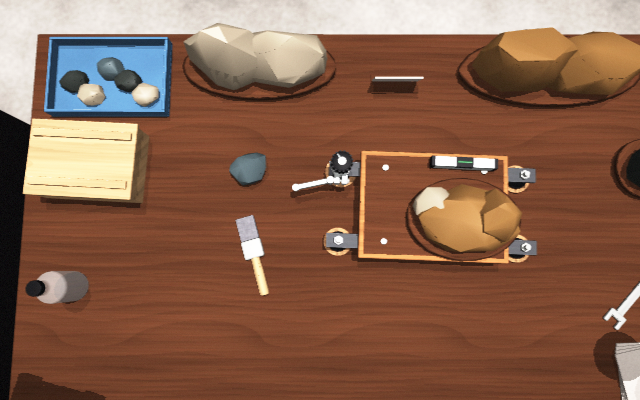

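View pics/wrist0.png

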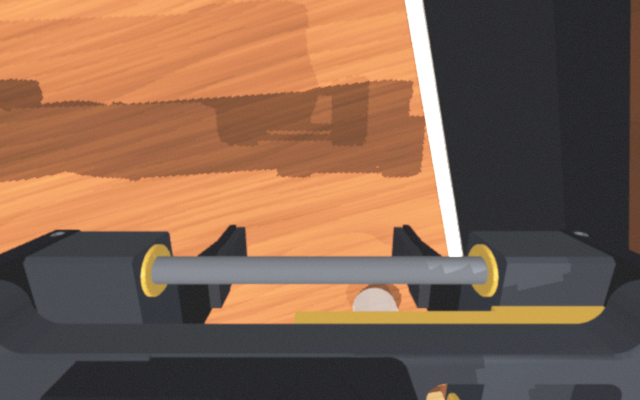

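The side view shows the knob at about (273,184) and the lever tip at about (284,238). The top view shows the knob at about (341,160) and the lever tip at about (296,188). Next I'll zoom in and triangulate.

```bash
cat > h.py <<'E'
import numpy as np, cv2
from scipy.spatial.transform import Rotation as R
from cell import env, optics
def ray(n,p,info=None):
    i=info or optics.camera_info(n); K=i["intrinsics"]
    d=R.from_rotvec(i["rotation"]).as_matrix()@np.linalg.inv(K)@np.array([p[0],p[1],1.])
    return np.array(i["eye"]),d/np.linalg.norm(d)
def plane(n,p,z,info=None):
    e,d=ray(n,p,info); return e+d*(z-e[2])/d[2]
def tri(p1,p2,n1="top",n2="side"):
    e1,d1=ray(n1,p1);e2,d2=ray(n2,p2)
    A=np.stack([d1,-d2],1);t=np.linalg.lstsq(A,e2-e1,rcond=None)[0]
    a=e1+d1*t[0];b=e2+d2*t[1];return (a+b)/2,np.linalg.norm(a-b)
def proj(n,P,info=None):
    i=info or optics.camera_info(n)
    c=R.from_rotvec(i["rotation"]).as_matrix().T@(np.asarray(P)-i["eye"]);q=i["intrinsics"]@c;return q[:2]/q[2]
def crop(img,x0,y0,w,h,s,f):
    cv2.imwrite(f,cv2.resize(img[y0:y0+h,x0:x0+w],None,fx=s,fy=s,interpolation=cv2.INTER_CUBIC))
E
python3 - <<'E'
from h import *
t=cv2.imread("pics/top0.png");s=cv2.imread("pics/side0.png")
crop(t,280,130,100,75,8,"pics/tc.png");crop(s,240,160,100,75,8,"pics/sc.png")
E
```

```text
(no output)
```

View pics/tc.png

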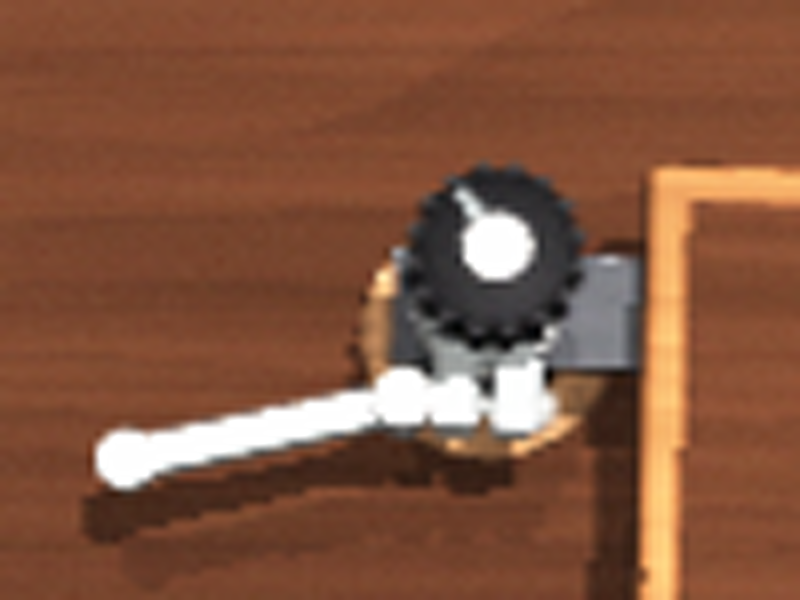

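View pics/sc.png

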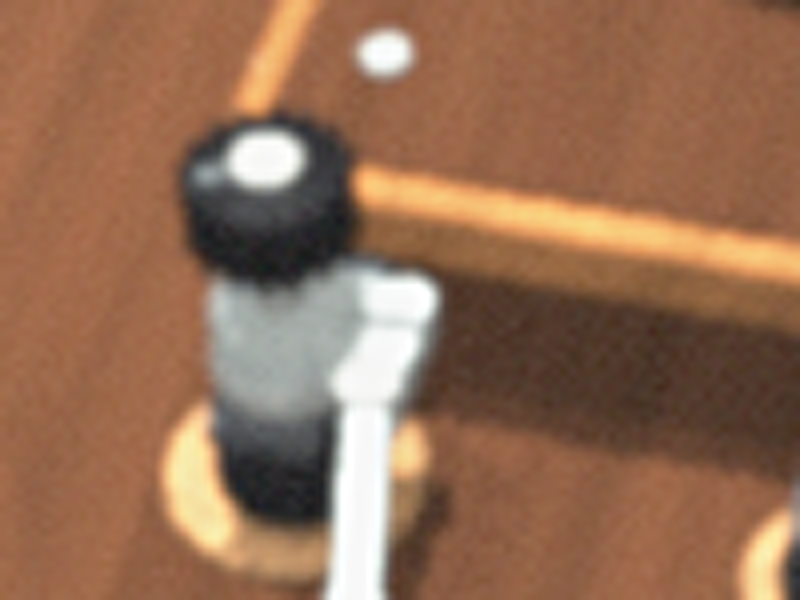

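```bash
python3 - <<'E'
from h import *
np.set_printoptions(precision=4,suppress=True)
off=lambda c,a: (c[0]+a[0]/8-.5+.06,c[1]+a[1]/8-.5+.06)
k,e=tri(off((280,130),(498,246)),off((240,160),(267,158)));print("cap",k,e)
for z in(.119,.121): print(plane("top",off((280,130),(498,246)),z),plane("side",off((240,160),(267,158)),z))
print("lever end",plane("top",off((280,130),(124,460)),.07),"pivot",plane("top",off((280,130),(405,398)),.07))
for p in [(361,152.5),(359.5,258.5),(507,153.5),(506,261)]: print(p,plane("top",p,.07))
s=env.state();Rm=R.from_rotvec(s["ee_rot"]).as_matrix();print(Rm)
E
```

```text
cap [0.629  0.0607 0.1198] 0.0007002696545632655
[0.6289 0.0606 0.119 ] [0.6297 0.0598 0.119 ]
[0.6284 0.0606 0.121 ] [0.629  0.0617 0.121 ]
lever end [0.5844 0.1537 0.07  ] pivot [0.6005 0.0824 0.07  ]
(361, 152.5) [0.6564 0.0196 0.07  ]
(359.5, 258.5) [0.4407 0.0238 0.07  ]
(507, 153.5) [ 0.655  -0.2781  0.07  ]
(506, 261) [ 0.4369 -0.2669  0.07  ]
[[-0.9644  0.2646 -0.0003]
 [ 0.2646  0.9644 -0.0011]
 [-0.     -0.0011 -1.    ]]
```

```bash
python3 - <<'E'
from h import *
t=cv2.imread("pics/top0.png")
crop(t,335,135,200,150,4,"pics/tc2.png")
E
```

```text
(no output)
```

View pics/tc2.png

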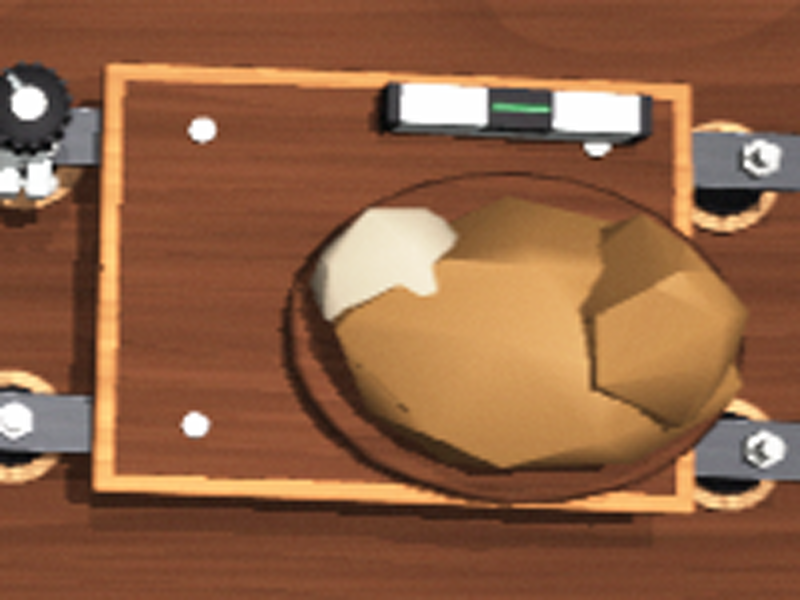

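servo_tool --series '[[[-0.0079,-0.0289,0],0,1],[[-0.0079,-0.0289,0],0,1],[[-0.0079,-0.0289,0],0,1],[[-0.0079,-0.0289,0],0,1],[[-0.0079,-0.0289,0],0,1]]'

```text
time: 0.57
position: [0.1651, 0.4514, 0.4043]
ee_rot: [-0.419, -3.113, 0.001]
ft_force: [0.1, -0.4, 0.5]
width: 1.004
```

servo_tool --series '[[[-0.0079,-0.0289,0],0,1],[[-0.0079,-0.0289,0],0,1],[[-0.0079,-0.0289,0],0,1],[[-0.0079,-0.0289,0],0,1],[[-0.0079,-0.0289,0],0,1]]'

```text
time: 0.98
position: [0.1649, 0.3016, 0.4044]
ee_rot: [-0.419, -3.113, 0.0]
ft_force: [1.0, 0.0, 0.3]
width: 1.003
```

servo_tool --series '[[[-0.0341,-0.0074,0],0,1],[[-0.0341,-0.0074,0],0,1],[[-0.0341,-0.0074,0],0,1],[[-0.0341,-0.0074,0],0,1],[[-0.0341,-0.0074,0],0,1]]'

```text
time: 1.4
position: [0.3209, 0.221, 0.4048]
ee_rot: [0.419, 3.113, 0.001]
ft_force: [0.9, 1.3, 0.9]
width: 1.0
```

servo_tool --series '[[[-0.0341,-0.0074,0],0,1],[[-0.0341,-0.0074,0],0,1],[[-0.0341,-0.0074,0],0,1],[[-0.0341,-0.0074,0],0,1],[[-0.0341,-0.0074,0],0,1]]'

```text
time: 1.82
position: [0.4756, 0.1404, 0.4048]
ee_rot: [0.419, 3.113, 0.0]
ft_force: [0.5, 0.7, 0.3]
width: 0.998
```

```bash
python3 - <<'E'
from h import *
s=env.state();print(s)
E
```

```text
{'time': 1.8167, 'joints': array([-0.92265255,  0.02894852,  0.5602045 ,  1.8200608 , -0.0159273 ,
        1.29649318,  0.94491292]), 'joint_velocities': array([ 0.39088837,  0.78510508,  0.54035707, -0.65187902, -0.4211301 ,
       -0.01975206,  1.04688425]), 'effort': array([ -2.21341319, -40.54763675,  -0.48236562, -34.96207237,
         1.25141244,   0.21755455,  -2.22088002]), 'position': array([0.47557313, 0.14036761, 0.40481579]), 'ee_rot': array([4.18951713e-01, 3.11302441e+00, 3.41210523e-04]), 'ft_force': array([0.54813657, 0.67891963, 0.3245201 ]), 'torque': array([ 0.0305032 , -0.03344154,  0.05468284]), 'width': 0.9981555387205547}
```

servo_tool --series '[[[-0.0338,-0.0073,0],0,1],[[-0.0338,-0.0073,0],0,1],[[-0.0338,-0.0073,0],0,1],[[-0.0338,-0.0073,0],0,1],[[-0.0338,-0.0073,0],0,1]]'

```text
time: 2.23
position: [0.629, 0.0611, 0.4043]
ee_rot: [-0.418, -3.113, 0.0]
ft_force: [0.4, 0.5, 0.5]
width: 0.999
```

servo_tool --series '[[[0,0,0],-7,1],[[0,0,0],-7,1],[[0,0,0],-7,1],[[0,0,0],-7,1],[[0,0,0],-7,1]]'

```text
time: 2.65
position: [0.6277, 0.0616, 0.4043]
ee_rot: [0.545, -3.093, 0.0]
ft_force: [0.3, 0.3, -0.1]
width: 0.999
```

```bash
python3 - <<'E'
from h import *
np.set_printoptions(precision=4,suppress=True)
s=env.state();print(s['joints'],s['position'],s['torque'])
cv2.imwrite("pics/w1.png",optics.get_image("wrist")[:,:,::-1])
print(optics.camera_info("wrist"),proj("wrist",[.6288,.0606,.12]))
E
```

```text
[-0.5904  0.3734  0.5532  1.4723 -0.1974  1.3526  1.8946] [0.6277 0.0616 0.4043] [0.0189 0.0072 0.0422]
{'intrinsics': array([[295.5577,   0.    , 319.0073],
       [  0.    , 295.5577, 195.9378],
       [  0.    ,   0.    ,   1.    ]]), 'eye': array([0.5598, 0.0354, 0.3847]), 'rotation': array([1.691 , 2.4399, 0.3329])} [318.4256 195.7968]
```

View pics/w1.png

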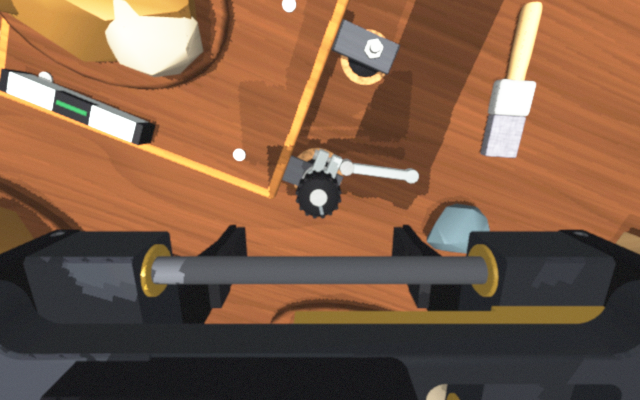

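The wrist view shows the knob cap at (318,197), within about 2 px of its projected position. The lever end is at (411,176). I'll pre-rotate to leave a full clockwise stroke, then descend.

servo_tool --series '[[[0,0,0.02],-6,1],[[0,0,0.02],-6,1],[[0,0,0.02],-6,1],[[0,0,0.02],-6,1],[[0,0,0.015],-6,1]]'

```text
time: 3.12
position: [0.6272, 0.0617, 0.3077]
ee_rot: [1.321, -2.848, -0.001]
ft_force: [0.3, 0.1, 0.8]
width: 0.997
```

```bash
python3 - <<'E'
from h import *
np.set_printoptions(precision=4,suppress=True)
img=optics.get_image("wrist")[:,:,::-1]
s=env.state();print(s['joints'],s['position'],s['torque'],s['ft_force']);print(R.from_rotvec(s['ee_rot']).as_matrix())
cv2.imwrite("pics/w2.png",img)
p=proj("wrist",[.6288,.0606,.12]);print(p)
m=(img.min(2)>170).astype(np.uint8);n,l,st,c=cv2.connectedComponentsWithStats(m)
for i in range(1,n):
    if st[i,4]>15 and np.hypot(*(c[i]-p))<70: print(st[i],c[i],plane("wrist",c[i],.12))
x,y=int(p[0])-80,max(0,int(p[1])-60)
crop(img,x,y,160,120,5,"pics/w2c.png")
E
```

```text
[-0.5091  0.4342  0.4392  1.589  -0.1951  1.1676  2.4196] [0.6265 0.0617 0.3051] [ 0.0641  0.1683 -0.0143] [-1.3392  0.1832 -3.2178]
[[-0.6398 -0.7685 -0.0052]
 [-0.7685  0.6398 -0.0011]
 [ 0.0042  0.0033 -1.    ]]
[315.5691 241.2399]
[ 295  169   99   72 1971] [347.4942 200.6748] [0.598  0.0529 0.12  ]
[304 228  25  24 478] [315.5418 239.6485] [0.6281 0.0598 0.12  ]
```

View pics/w2c.png

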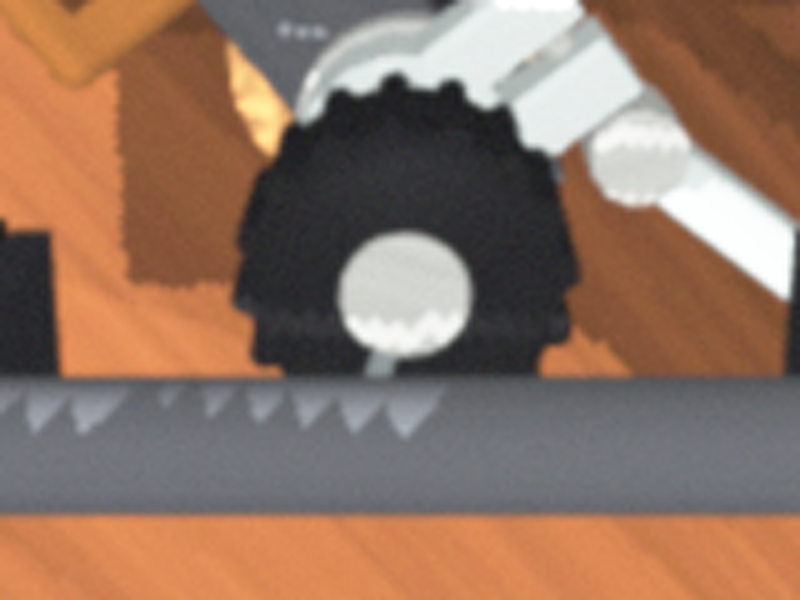

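servo_tool --series '[[[0,0,0],0,1],[[0,0,0],0,1],[[0,0,0],0,1],[[0,0,0],0,1],[[0,0,0],0,1]]'

```text
time: 3.58
position: [0.6279, 0.0617, 0.3107]
ee_rot: [-1.316, 2.851, -0.0]
ft_force: [-0.5, -0.3, 0.1]
width: 1.005
```

```bash
cat >> h.py <<'E'
np.set_printoptions(precision=4,suppress=True)
def st(target=None):
    s=env.state();M=R.from_rotvec(s['ee_rot']).as_matrix();g=s['position']+M[:,2]*.164
    print('t',s['time'],'pos',s['position'],'grasp',g,'yawx',np.degrees(np.arctan2(M[1,0],M[0,0])),'toolz',M[:,2],'j',s['joints'],'F',s['ft_force'],'T',s['torque'],'w',s['width'])
    if target is not None: print('tool delta',M.T@(np.array(target)-g))
    return s,M,g
E
python3 - <<'E'
from h import *
st([.6285,.0602,.110])
E
```

```text
t 3.5833 pos [0.6279 0.0617 0.3107] grasp [0.6282 0.0618 0.1467] yawx -130.42668150349132 toolz [ 0.0015  0.0004 -1.    ] j [-0.511   0.4297  0.4427  1.5828 -0.1952  1.1715  2.4083] F [-0.5314 -0.3153  0.0631] T [ 0.0534  0.1004 -0.0272] w 1.0047690035099646
tool delta [ 0.001  -0.0013  0.0367]
```

servo_tool --series '[[[0.001,-0.0013,0.01],0,1],[[0,0,0.01],0,1],[[0,0,0.01],0,1],[[0,0,0.008],0,1],[[0,0,0],0,1]]'

```text
time: 4.0
position: [0.6272, 0.0601, 0.269]
ee_rot: [1.317, -2.848, -0.001]
ft_force: [-1.1, -0.0, -0.6]
width: 0.995
```

servo_tool --series '[[[0,0,0],0,1],[[0,0,0],0,1],[[0,0,0],0,0.65],[[0,0,0],0,0.6],[[0,0,0],0,0.6]]'

```text
time: 4.42
position: [0.6281, 0.06, 0.2721]
ee_rot: [-1.319, 2.851, -0.0]
ft_force: [0.6, -0.7, 0.2]
width: 0.855
```

```bash
python3 - <<'E'
from h import *
st([.6285,.0602,.108])
img=optics.get_image("wrist")[:,:,::-1];cv2.imwrite("pics/w3.png",img)
E
```

```text
t 4.4167 pos [0.6281 0.06   0.2721] grasp [0.6282 0.0601 0.1081] yawx -130.34368824979214 toolz [ 0.0007  0.0003 -1.    ] j [-0.4995  0.4684  0.4315  1.6174 -0.2135  1.102   2.4253] F [ 0.5931 -0.6733  0.2141] T [ 0.0422  0.0519 -0.0039] w 0.8552734814183067
tool delta [-0.0003 -0.0001  0.0001]
```

View pics/w3.png

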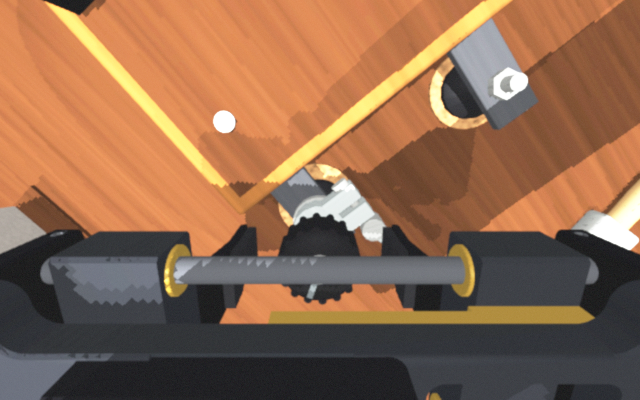

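servo_tool --series '[[[0,0,0],0,0.3],[[0,0,0],0,0.3],[[0,0,0],0,0.3],[[0,0,0],0,0.3],[[0,0,0],0,0.3]]'

```text
time: 4.88
position: [0.6281, 0.0599, 0.2717]
ee_rot: [-1.319, 2.851, -0.0]
ft_force: [1.6, 0.1, -0.5]
width: 0.499
```

servo_tool --series '[[[0,0,0],0,0.3],[[0,0,0],0,0.3],[[0,0,0],0,0.3],[[0,0,0],0,0.3],[[0,0,0],0,0.3]]'

```text
time: 5.3
position: [0.6281, 0.0599, 0.2718]
ee_rot: [-1.319, 2.851, -0.0]
ft_force: [1.6, -1.3, -1.2]
width: 0.493
```

```bash
python3 - <<'E'
from h import *
st([.6285,.0602,.108])
E
```

```text
t 5.3 pos [0.6281 0.0599 0.2718] grasp [0.6281 0.0599 0.1078] yawx -130.35044138115668 toolz [ 0.0003 -0.     -1.    ] j [-0.4994  0.4689  0.4315  1.6177 -0.2134  1.1017  2.4253] F [ 1.5648 -1.2821 -1.2173] T [-0.112  -0.3884  0.0191] w 0.4933863961041089
tool delta [-0.0005 -0.0001 -0.0002]
```

Gripped, at a width of 0.493, about 43 mm. Now turning clockwise while following the screw down at 8 mm a turn.

servo_tool --series '[[[0,0,0.0001],5,0.3],[[0,0,0.0001],5,0.3],[[0,0,0.0001],5,0.3],[[0,0,0.0001],5,0.3],[[0,0,0.00015],5,0.3]]'

```text
time: 5.72
position: [0.6278, 0.0604, 0.2712]
ee_rot: [0.665, -3.07, -0.001]
ft_force: [-0.9, 0.6, 1.1]
width: 0.498
```

```bash
python3 - <<'E'
from h import *
for i in range(3): st([.6285,.0602,.108])
E
```

```text
t 5.7167 pos [0.6278 0.0604 0.2712] grasp [0.6277 0.0605 0.1072] yawx -155.56712805982465 toolz [-0.0006  0.0006 -1.    ] j [-0.5634  0.4835  0.517   1.6219 -0.2608  1.106   2.0193] F [-0.8872  0.6424  1.0682] T [0.1419 0.1571 0.0483] w 0.4975799738985407
tool delta [-0.0006 -0.0006 -0.0008]
t 5.7167 pos [0.6278 0.0604 0.2712] grasp [0.6277 0.0605 0.1072] yawx -155.56712805982465 toolz [-0.0006  0.0006 -1.    ] j [-0.5634  0.4835  0.517   1.6219 -0.2608  1.106   2.0193] F [-0.8872  0.6424  1.0682] T [0.1419 0.1571 0.0483] w 0.4975799738985407
tool delta [-0.0006 -0.0006 -0.0008]
t 5.7167 pos [0.6278 0.0604 0.2712] grasp [0.6277 0.0605 0.1072] yawx -155.56712805982465 toolz [-0.0006  0.0006 -1.    ] j [-0.5634  0.4835  0.517   1.6219 -0.2608  1.106   2.0193] F [-0.8872  0.6424  1.0682] T [0.1419 0.1571 0.0483] w 0.4975799738985407
tool delta [-0.0006 -0.0006 -0.0008]
```

servo_tool --series '[[[0,0,0.0001],4,0.3],[[0,0,0.0001],4,0.3],[[0,0,0.0001],4,0.3],[[0,0,0.0001],4,0.3],[[0,0,0.0001],4,0.3]]'

```text
time: 6.13
position: [0.6277, 0.0609, 0.2707]
ee_rot: [0.124, -3.138, -0.002]
ft_force: [-1.4, 2.3, 2.3]
width: 0.498
```

```bash
python3 - <<'E'
from h import *
st([.6285,.0602,.108])
E
```

```text
t 6.1333 pos [0.6277 0.0609 0.2707] grasp [0.6276 0.0611 0.1067] yawx -175.48825755383177 toolz [-0.0009  0.0013 -1.    ] j [-0.6145  0.4982  0.5865  1.625  -0.3012  1.1106  1.7008] F [-1.4385  2.2616  2.3325] T [0.3897 0.2704 0.0455] w 0.497605514133967
tool delta [-0.0008 -0.001  -0.0013]
```

servo_tool --series '[[[0.0003,0.0006,0],4,0.3],[[0,0,0.0001],4,0.3],[[0,0,0.0001],4,0.3],[[0,0,0.0001],4,0.3],[[0,0,0.0001],4,0.3]]'

```text
time: 6.55
position: [0.6276, 0.0615, 0.2703]
ee_rot: [-0.423, -3.113, -0.002]
ft_force: [0.7, 3.1, -0.4]
width: 0.497
```

```bash
python3 - <<'E'
from h import *
st([.6285,.0602,.108])
E
```

```text
t 6.55 pos [0.6276 0.0615 0.2703] grasp [0.6276 0.0617 0.1063] yawx 164.51391056551313 toolz [-0.0001  0.0012 -1.    ] j [-0.6666  0.5158  0.6583  1.6286 -0.344   1.1156  1.3823] F [ 0.7349  3.1274 -0.4123] T [ 0.4479 -0.1609  0.0926] w 0.4968380128957879
tool delta [-0.0013 -0.0012 -0.0017]
```

```bash
python3 - <<'E'
from h import *
for i in range(5):
    img=optics.get_image("side"); s=env.state(); print(s['time'],s['torque'],s['ft_force'])
cv2.imwrite("pics/s1.png",img[:,:,::-1])
E
```

```text
6.6 [ 0.5471 -0.0545 -0.0357] [0.5714 3.1034 0.4252]
6.65 [ 0.5723 -0.138  -0.0227] [1.2005 3.0781 0.5319]
6.7 [ 0.7224 -0.1329 -0.0291] [0.8687 2.6067 0.1967]
6.75 [ 0.8254 -0.1149 -0.0717] [ 0.9121  3.4119 -0.5228]
6.8 [ 0.9306 -0.0994 -0.0165] [-0.0549  4.9363  0.4768]
```

```bash
python3 - <<'E'
from h import *
st([.6285,.0602,.108])
optics.get_image("side")
st([.6285,.0602,.108])
E
```

```text
t 6.8 pos [0.6276 0.0615 0.2703] grasp [0.6276 0.0617 0.1063] yawx 164.83860853529612 toolz [-0.      0.0012 -1.    ] j [-0.6658  0.5156  0.6572  1.6286 -0.3433  1.1155  1.3875] F [-0.0549  4.9363  0.4768] T [ 0.9306 -0.0994 -0.0165] w 0.49669442378330886
tool delta [-0.0012 -0.0012 -0.0017]
t 6.85 pos [0.6276 0.0614 0.2703] grasp [0.6276 0.0616 0.1063] yawx 164.81542735091514 toolz [-0.0001  0.0012 -1.    ] j [-0.6657  0.5155  0.6571  1.6286 -0.3434  1.1154  1.3872] F [-0.1196  4.6447  0.388 ] T [ 1.0737 -0.1128  0.0296] w 0.4976673165581761
tool delta [-0.0012 -0.0012 -0.0017]
```

servo_tool --series '[[[0,0,0],0,0.62],[[0,0,0],0,0.62],[[0,0,0],0,0.62],[[0,0,0],0,0.62],[[0,0,0],0,0.62]]'

```text
time: 7.27
position: [0.6276, 0.0601, 0.2702]
ee_rot: [-0.42, -3.113, 0.001]
ft_force: [1.0, -0.5, -1.0]
width: 0.618
```

```bash
python3 - <<'E'
from h import *
for i in range(4):
    img=optics.get_image("wrist"); s=env.state(); print(s['time'],s['torque'],s['ft_force'])
st([.6292,.0612,.1065])
cv2.imwrite("pics/w4.png",img[:,:,::-1])
E
```

```text
7.3167 [-0.0386  0.0083 -0.0018] [-0.1921  0.1796 -0.0906]
7.3667 [-0.0193 -0.0024 -0.0406] [-0.4145  0.9118  0.0427]
7.4167 [-0.0079 -0.0117 -0.0091] [-0.0749 -0.4238  0.3158]
7.4667 [-0.0305 -0.0204 -0.0501] [0.4472 0.0858 0.7963]
t 7.4667 pos [0.6277 0.0605 0.2703] grasp [0.6276 0.0605 0.1063] yawx 164.65369205883857 toolz [-0.0001 -0.     -1.    ] j [-0.6656  0.5158  0.6585  1.6288 -0.3428  1.1153  1.3855] F [0.4472 0.0858 0.7963] T [-0.0305 -0.0204 -0.0501] w 0.6146770607825245
tool delta [-0.0013  0.0011 -0.0002]
```

View pics/w4.png

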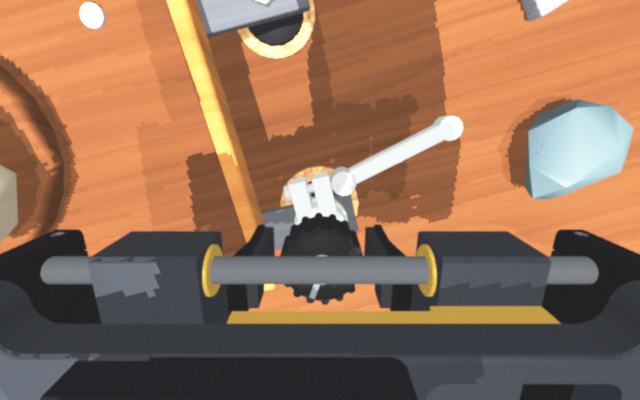

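servo_tool --series '[[[-0.0013,0.0011,0],0,0.62],[[0,0,0],0,0.62],[[0,0,0],0,0.3],[[0,0,0],0,0.3],[[0,0,0],0,0.3]]'

```text
time: 7.88
position: [0.6292, 0.0613, 0.2703]
ee_rot: [0.419, 3.113, 0.0]
ft_force: [0.1, -0.2, -0.0]
width: 0.498
```

servo_tool --series '[[[0,0,0],0,0.3],[[0,0,0],0,0.3],[[0,0,0],0,0.3],[[0,0,0],0,0.3],[[0,0,0],0,0.3]]'

```text
time: 8.3
position: [0.6292, 0.0613, 0.2703]
ee_rot: [-0.419, -3.113, -0.0]
ft_force: [0.7, -0.5, 0.2]
width: 0.496
```

```bash
python3 - <<'E'
from h import *
for i in range(4):
    s=env.state(); print(s['time'],s['torque'],s['ft_force'],s['effort']);img=optics.get_image("side"); 
st([.6292,.0612,.1065])
cv2.imwrite("pics/s2.png",img[:,:,::-1])
E
```

```text
8.3 [ 0.0369 -0.0758  0.0378] [ 0.6892 -0.4978  0.2425] [ -0.0391 -60.3632  13.1866 -33.834    0.0186   0.1542  -0.0059]
8.35 [-0.0572 -0.0344  0.0299] [-0.0031  0.6107  0.5361] [ -0.0426 -60.3699  13.1851 -33.8398   0.0168   0.155   -0.006 ]
8.4 [-0.0519 -0.0536  0.0295] [-0.2152 -0.2327 -0.3489] [ -0.0458 -60.3767  13.1846 -33.8456   0.0151   0.1548  -0.0062]
8.45 [-0.032  -0.0554  0.0171] [ 0.1187 -0.794  -0.0105] [ -0.0485 -60.3825  13.1823 -33.8509   0.0128   0.1551  -0.0063]
t 8.5 pos [0.6292 0.0613 0.2703] grasp [0.6292 0.0613 0.1063] yawx 164.6586745315699 toolz [-0.      0.0001 -1.    ] j [-0.6645  0.5192  0.6576  1.6242 -0.3443  1.1169  1.3851] F [-0.0563 -0.5845 -0.8322] T [-0.0616 -0.0506  0.044 ] w 0.49782272726516735
tool delta [-0.     -0.0001 -0.0002]
```

The force is now centred, and joint 7's effort is almost noise-free, so I'll use it as the feel signal. Turning in small steps.

servo_tool --series '[[[0,0,4e-05],2,0.3],[[0,0,4e-05],2,0.3],[[0,0,5e-05],2,0.3],[[0,0,4e-05],2,0.3],[[0,0,5e-05],2,0.3]]'

```text
time: 8.92
position: [0.6292, 0.0613, 0.27]
ee_rot: [-0.692, -3.064, -0.0]
ft_force: [0.6, -0.5, -1.4]
width: 0.499
```

```bash
cat >> h.py <<'E'
def q():
    for i in range(3):
        s=env.state(); print(s['time'],'T',s['torque'],'F',s['ft_force'],'e',s['effort'][4:],'v7',s['joint_velocities'][6]);
        if i<2: optics.get_image("side")
    st()
E
python3 -c "
from h import *
q()"
```

```text
8.9167 T [-0.0269 -0.071   0.0539] F [ 0.6466 -0.4632 -1.3834] e [0.1103 0.1591 0.7483] v7 -0.37690519029382147
8.9667 T [ 0.0698  0.0133 -0.0745] F [-0.0281 -0.5063 -0.288 ] e [0.0577 0.1219 0.6393] v7 0.07376120610919037
9.0167 T [ 0.0038 -0.0513 -0.012 ] F [0.5016 0.0095 0.039 ] e [-0.0435  0.1703 -0.6633] v7 0.042981022462570025
t 9.0167 pos [0.6292 0.0613 0.27  ] grasp [0.6292 0.0613 0.106 ] yawx 154.61457480104383 toolz [ 0. -0. -1.] j [-0.6901  0.5298  0.6945  1.6257 -0.3674  1.1207  1.2268] F [0.5016 0.0095 0.039 ] T [ 0.0038 -0.0513 -0.012 ] w 0.49816274788450654
```

servo_tool --series '[[[0,0,4e-05],2,0.3],[[0,0,4e-05],2,0.3],[[0,0,5e-05],2,0.3],[[0,0,4e-05],2,0.3],[[0,0,5e-05],2,0.3]]'

```text
time: 9.43
position: [0.6292, 0.0613, 0.2698]
ee_rot: [0.954, 2.993, 0.0]
ft_force: [0.7, 0.3, -1.0]
width: 0.494
```

```bash
python3 -c "
from h import *
q()"
```

```text
9.4333 T [ 0.001  -0.1158  0.0288] F [ 0.7219  0.2887 -1.0377] e [0.1134 0.1958 0.7449] v7 -0.37488272543643664
9.4833 T [-0.0233 -0.0736 -0.0196] F [-0.3591  0.6428  0.2465] e [0.0575 0.161  0.604 ] v7 0.0689503536402858
9.5333 T [ 0.0009 -0.0995 -0.0513] F [-0.8332  0.5868 -0.5062] e [-0.0319  0.2177 -0.6591] v7 0.03983303816000191
t 9.5333 pos [0.6292 0.0614 0.2698] grasp [0.6292 0.0614 0.1058] yawx 144.68509426050096 toolz [ 0.0001  0.     -1.    ] j [-0.715   0.5412  0.7311  1.6271 -0.3912  1.125   1.0708] F [-0.8332  0.5868 -0.5062] T [ 0.0009 -0.0995 -0.0513] w 0.49590320980566316
```

Effort at the same speed is 0.748, then 0.745, so no contact yet (about 85° turned). Continuing.

servo_tool --series '[[[0,0,5e-05],2,0.3],[[0,0,4e-05],2,0.3],[[0,0,5e-05],2,0.3],[[0,0,4e-05],2,0.3],[[0,0,5e-05],2,0.3]]'

```text
time: 9.95
position: [0.6292, 0.0613, 0.2696]
ee_rot: [1.21, 2.899, 0.0]
ft_force: [-0.3, -1.1, -0.8]
width: 0.494
```

```bash
cat >> h.py <<'E'
def e():
    s=env.state(); print(s['time'],'T',s['torque'],'F',s['ft_force'],'e',s['effort'][4:],'v7',s['joint_velocities'][6],'j7',s['joints'][6],'pos',s['position'])
E
python3 -c "
from h import *
e()"
```

```text
9.95 T [ 0.0043 -0.1271  0.0576] F [-0.2708 -1.1141 -0.813 ] e [0.1264 0.2308 0.7418] v7 -0.37354615378630884 j7 0.9145154846246967 pos [0.6292 0.0613 0.2696]
```

servo_tool --series '[[[0,0,5e-05],2,0.3],[[0,0,4e-05],2,0.3],[[0,0,5e-05],2,0.3],[[0,0,4e-05],2,0.3],[[0,0,5e-05],2,0.3]]'

```text
time: 10.37
position: [0.6292, 0.0614, 0.2694]
ee_rot: [1.458, 2.783, 0.0]
ft_force: [1.0, 1.0, -0.8]
width: 0.496
```

```bash
python3 -c "
from h import *
e()"
```

```text
10.3667 T [-0.0578 -0.12    0.043 ] F [ 1.0244  1.0433 -0.8453] e [0.1267 0.247  0.7387] v7 -0.37120231460453557 j7 0.758764580330413 pos [0.6292 0.0614 0.2694]
```

servo_tool --series '[[[0,0,5e-05],2,0.3],[[0,0,4e-05],2,0.3],[[0,0,5e-05],2,0.3],[[0,0,4e-05],2,0.3],[[0,0,5e-05],2,0.3]]'

```text
time: 10.78
position: [0.6293, 0.0614, 0.2692]
ee_rot: [1.695, 2.645, 0.0]
ft_force: [0.6, 0.2, -1.1]
width: 0.498
```

```bash
python3 -c "
from h import *
e()"
```

```text
10.7833 T [-0.0839 -0.104   0.0843] F [ 0.6068  0.2125 -1.1114] e [0.1215 0.2508 0.7271] v7 -0.3690859908085368 j7 0.6035464499934432 pos [0.6293 0.0614 0.2692]
```

servo_tool --series '[[[0,0,5e-05],2,0.3],[[0,0,4e-05],2,0.3],[[0,0,5e-05],2,0.3],[[0,0,4e-05],2,0.3],[[0,0,5e-05],2,0.3]]'

```text
time: 11.2
position: [0.6293, 0.0614, 0.269]
ee_rot: [1.919, 2.487, 0.0]
ft_force: [0.1, -1.3, 0.0]
width: 0.501
```

```bash
python3 -c "
from h import *
e()"
```

```text
11.2 T [-0.1051 -0.104   0.0383] F [ 0.1448 -1.3273  0.0209] e [0.0915 0.2319 0.691 ] v7 -0.367482027748605 j7 0.44895671709537815 pos [0.6293 0.0614 0.269 ]
```

servo_tool --series '[[[0,0,2e-05],1,0.3],[[0,0,2e-05],1,0.3],[[0,0,2e-05],1,0.3],[[0,0,2e-05],1,0.3],[[0,0,3e-05],1,0.3]]'

```text
time: 11.62
position: [0.6293, 0.0614, 0.2689]
ee_rot: [2.028, 2.4, 0.0]
ft_force: [1.1, 0.5, 0.6]
width: 0.499
```

```bash
python3 -c "
from h import *
e()"
```

```text
11.6167 T [-0.0465 -0.2462  0.0772] F [1.1078 0.5143 0.5809] e [0.1446 0.4277 0.3103] v7 -0.18829053032990453 j7 0.3703846502578898 pos [0.6293 0.0614 0.2689]
```

servo_tool --series '[[[0,0,0],0,0.3],[[0,0,0],0,0.3],[[0,0,4e-05],2,0.3],[[0,0,5e-05],2,0.3],[[0,0,4e-05],2,0.3]]'

```text
time: 12.03
position: [0.6293, 0.0614, 0.2688]
ee_rot: [2.151, 2.29, 0.001]
ft_force: [1.7, 0.7, -0.5]
width: 0.498
```

```bash
python3 -c "
from h import *
e()"
```

```text
12.0333 T [-0.0068 -0.2274  0.1235] F [ 1.6902  0.6636 -0.5272] e [0.252  0.4934 0.6665] v7 -0.3672276047696201 j7 0.27784427775533166 pos [0.6293 0.0614 0.2688]
```

servo_tool --series '[[[0,0,-4e-05],-2,0.3],[[0,0,-5e-05],-2,0.3],[[0,0,0],0,0.3],[[0,0,4e-05],2,0.3],[[0,0,5e-05],2,0.3]]'

```text
time: 12.45
position: [0.6293, 0.0613, 0.2688]
ee_rot: [-2.152, -2.289, -0.001]
ft_force: [2.4, 0.4, 0.1]
width: 0.495
```

```bash
python3 -c "
from h import *
e()"
```

```text
12.45 T [ 0.0259 -0.3433  0.0975] F [2.4195 0.372  0.1339] e [0.3092 0.5258 0.8234] v7 -0.37470982193323593 j7 0.2768377049333373 pos [0.6293 0.0613 0.2688]
```

servo_tool --series '[[[0,0,-9e-05],-4,0.3],[[0,0,0],0,0.3],[[0,0,0],0,0.3],[[0,0,4e-05],2,0.3],[[0,0,5e-05],2,0.3]]'

```text
time: 12.87
position: [0.6293, 0.0614, 0.2688]
ee_rot: [-2.154, -2.287, -0.001]
ft_force: [2.4, -0.5, 0.7]
width: 0.494
```

```bash
python3 -c "
from h import *
e()
img=optics.get_image('side');e()
crop(img[:,:,::-1],250,180,60,50,12,'pics/s3.png');crop(cv2.imread('pics/side0.png'),250,180,60,50,12,'pics/s3a.png')"
```

```text
12.8667 T [ 0.0377 -0.3445  0.1137] F [ 2.4034 -0.4553  0.7021] e [0.3485 0.5804 0.8053] v7 -0.3740139404890655 j7 0.2755623501986215 pos [0.6293 0.0614 0.2688]
12.9167 T [ 0.1198 -0.2943  0.0091] F [1.0197 1.9791 1.2463] e [0.2957 0.5156 0.6383] v7 0.07617205419835761 j7 0.2732521104094725 pos [0.6293 0.0614 0.2687]
```

Running torque about the screw's axis rose from 0.046 N m to about 0.112 N m, averaged over three forward passes. That implies roughly 4 to 5 N borne. I'll release the knob and go up.

servo_tool --series '[[[0,0,0],0,0.7],[[0,0,0],0,0.7],[[0,0,0],0,0.7],[[0,0,0],0,0.7],[[0,0,0],0,0.7]]'

```text
time: 13.33
position: [0.6291, 0.0612, 0.2686]
ee_rot: [-2.149, -2.291, 0.0]
ft_force: [-0.2, 0.3, 0.6]
width: 0.691
```

servo_tool --series '[[[0,0,0],0,0.7],[[0,0,-0.01],0,0.7],[[0,0,-0.025],0,0.7],[[0,0,-0.025],0,0.7],[[0,0,-0.01],0,0.7]]'

```text
time: 13.75
position: [0.6298, 0.0608, 0.3426]
ee_rot: [2.148, 2.289, 0.005]
ft_force: [0.4, -0.5, -0.5]
width: 0.702
```

```bash
python3 - <<'E'
from h import *
img=optics.get_image("wrist")[:,:,::-1]
s,M,g=st([.6208,.1506,.130])
cv2.imwrite("pics/w5.png",img)
cv2.imwrite("pics/s5.png",optics.get_image("side")[:,:,::-1])
cv2.imwrite("pics/t5.png",optics.get_image("top")[:,:,::-1])
E
```

```text
t 13.8 pos [0.63   0.0608 0.3432] grasp [0.6309 0.0609 0.1792] yawx 93.63659196336302 toolz [ 0.0051  0.0011 -1.    ] j [-0.8691  0.5467  0.9778  1.562  -0.4682  1.279   0.2392] F [0.8573 0.3409 1.296 ] T [-0.1012  0.045   0.0096] w 0.7025269928261451
tool delta [ 0.0901 -0.0046  0.0492]
```

View pics/w5.png

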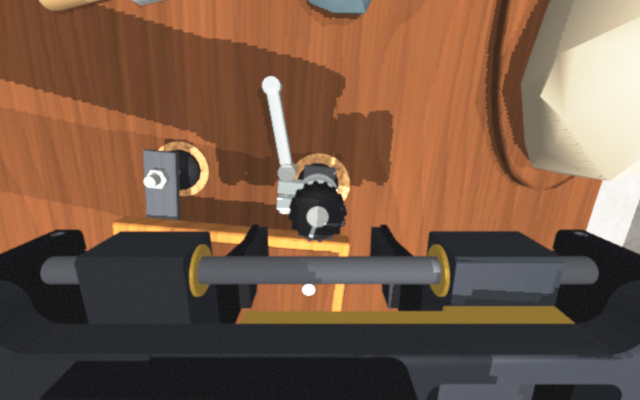

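The wrist view shows the jaws clear of the knob. The lever is undisturbed, with its end at (271,86) and its pivot at (288,173). I'll close the jaws and move to the lever's knob side.

servo_tool --series '[[[0.02,-0.001,0],0,0],[[0.02,-0.001,0],0,0],[[0.02,-0.001,0],0,0],[[0.02,-0.001,0],0,0],[[0.01,-0.0006,0],0,0]]'

```text
time: 14.32
position: [0.6182, 0.1539, 0.337]
ee_rot: [-2.145, -2.293, 0.002]
ft_force: [-0.6, 1.5, 0.9]
width: 0.405
```

servo_tool --series '[[[0,0,0],-5,0],[[0,0,0],-4.5,0],[[0,0,0],0,0],[[0,0,0],0,0],[[0,0,0],0,0]]'

```text
time: 14.73
position: [0.6188, 0.1504, 0.3383]
ee_rot: [-1.956, -2.458, 0.001]
ft_force: [0.5, 0.4, 0.0]
width: 0.046
```

```bash
python3 - <<'E'
from h import *
img=optics.get_image("wrist")[:,:,::-1]
s,M,g=st([.6208,.1506,.075])
cv2.imwrite("pics/w6.png",img)
for nm,P in [("end",(.5844,.1537,.07)),("piv",(.6005,.0824,.07))]: print(nm,proj("wrist",P))
E
```

```text
t 14.7833 pos [0.6188 0.1504 0.3383] grasp [0.6188 0.1504 0.1743] yawx 102.99953678568998 toolz [-0.0004 -0.0001 -1.    ] j [-0.9772  0.5439  0.9303  1.5523 -0.4488  1.2734  0.2443] F [-0.2818  0.108   0.4678] T [-0.1342 -0.0378 -0.0212] w 0.02993733555930947
tool delta [-0.0003  0.0021  0.0993]
end [280.2581 187.5913]
piv [282.6088 263.6329]
```

View pics/w6.png

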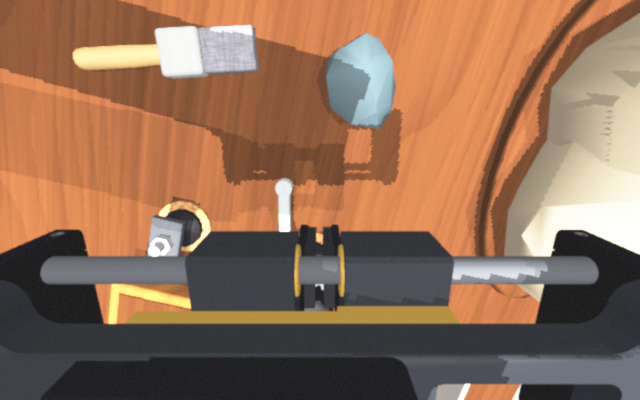

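servo_tool --series '[[[0,0.005,0.02],0,0],[[0,0,0.025],0,0],[[0,0,0.025],0,0],[[0,0,0.02],0,0],[[0,0,0.009],0,0]]'

```text
time: 15.2
position: [0.6229, 0.1518, 0.2367]
ee_rot: [-1.953, -2.458, 0.005]
ft_force: [0.0, 0.3, -0.7]
width: 0.007
```

servo_tool --series '[[[0,0,0],0,0],[[0,0,0],0,0],[[0,-0.003,0],0,0],[[0,-0.003,0],0,0],[[0,0,0],0,0]]'

```text
time: 15.62
position: [0.6177, 0.1504, 0.2408]
ee_rot: [1.952, 2.461, 0.002]
ft_force: [0.3, -0.4, 0.9]
width: 0.007
```

```bash
python3 - <<'E'
from h import *
s,M,g=st([.6208,.1506,.075])
img=optics.get_image("wrist")[:,:,::-1]
cv2.imwrite("pics/w7.png",img)
img=optics.get_image("side")[:,:,::-1];crop(img,220,150,133,100,6,"pics/s7.png")
E
```

```text
t 15.6167 pos [0.6177 0.1504 0.2408] grasp [0.6179 0.1506 0.0768] yawx 103.1395739760495 toolz [ 0.0011  0.0009 -1.    ] j [-0.9351  0.6384  0.86    1.6435 -0.53    1.1074  0.3004] F [ 0.2809 -0.4359  0.886 ] T [-0.0818  0.071   0.0044] w 0.00661888112435951
tool delta [-0.0006  0.0028  0.0018]
```

View pics/w7.png

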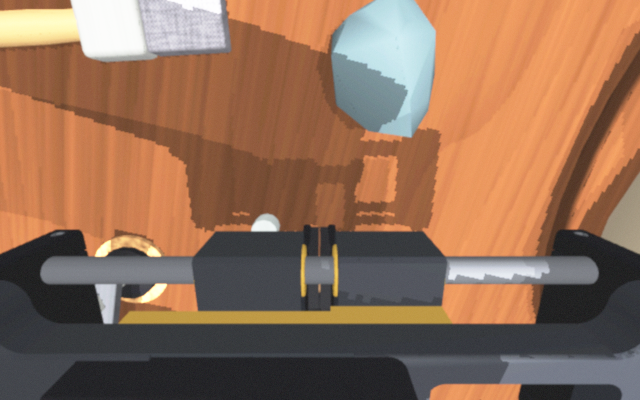

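View pics/s7.png

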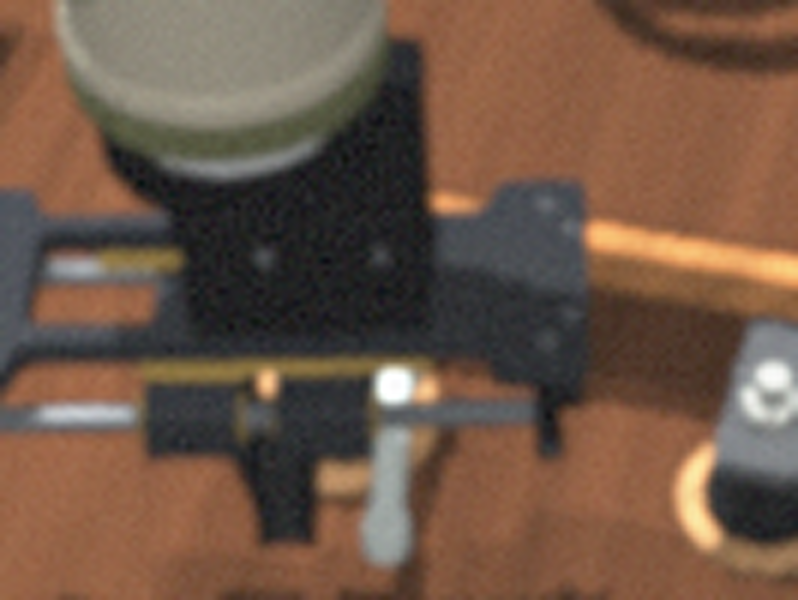

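The side view shows the closed fingers beside the lever with about 15 mm to spare, tips at about (268,240). Approaching until contact, then following the arc.

servo_tool --series '[[[0,-0.003,0.001],0,0],[[0,-0.003,0],0,0],[[0,-0.003,0],0,0],[[0,-0.002,0],0,0],[[0,-0.002,0],0,0]]'

```text
time: 16.13
position: [0.6049, 0.1476, 0.2387]
ee_rot: [-1.952, -2.461, -0.0]
ft_force: [-0.1, 0.0, -0.2]
width: 0.003
```

```bash
python3 - <<'E'
from h import *
s,M,g=st()
img=optics.get_image("side")[:,:,::-1];crop(img,220,150,133,100,6,"pics/s8.png")
E
```

```text
t 16.1333 pos [0.6049 0.1476 0.2387] grasp [0.6049 0.1476 0.0747] yawx 103.1535746687409 toolz [-0.0001  0.0001 -1.    ] j [-0.9553  0.6161  0.8679  1.6821 -0.5204  1.0908  0.2997] F [-0.071   0.0117 -0.2449] T [-0.0933 -0.0179 -0.0399] w 0.0027164426443887267
```

View pics/s8.png

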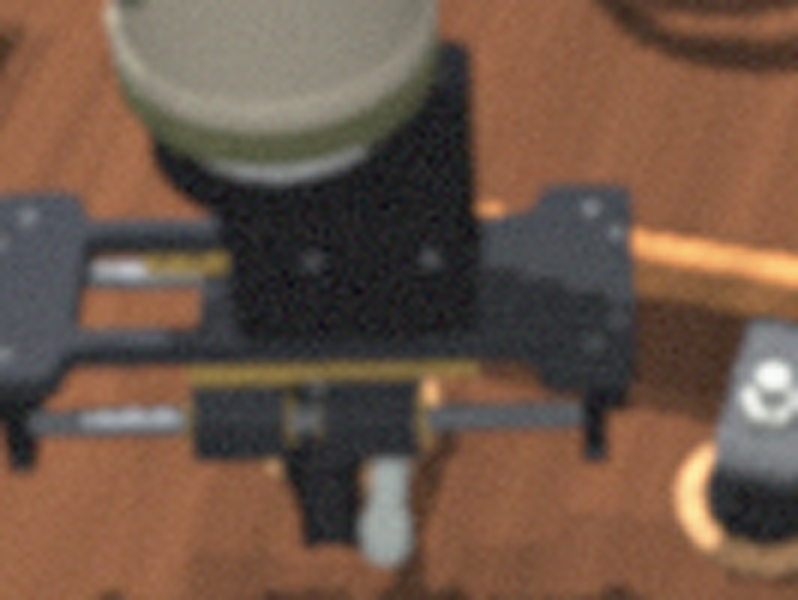

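servo_tool --series '[[[0,-0.004,0],0,0],[[0.001,-0.0055,0],-5,0],[[0.001,-0.0055,0],-5,0],[[0.001,-0.0055,0],-5,0],[[0.001,-0.0055,0],-5,0]]'

```text
time: 16.6
position: [0.5792, 0.1431, 0.2388]
ee_rot: [1.488, 2.766, 0.001]
ft_force: [1.9, 0.6, 0.0]
width: 0.002
```

```bash
python3 - <<'E'
from h import *
s,M,g=st()
p=np.array([.6007,.0828,.075]);print("rel tool",M.T@(g-p))
img=optics.get_image("side")[:,:,::-1];crop(img,220,150,133,100,6,"pics/s9.png")
E
```

```text
t 16.6 pos [0.5792 0.1431 0.2388] grasp [0.5794 0.1432 0.0748] yawx 123.43653322391256 toolz [ 0.0009  0.0006 -1.    ] j [-0.949   0.5316  0.8105  1.7534 -0.4387  1.0463  0.6013] F [1.9033 0.5935 0.0184] T [ 0.2219 -0.3476  0.0083] w 0.002203002251709518
rel tool [0.0622 0.0155 0.0002]
```

View pics/s9.png

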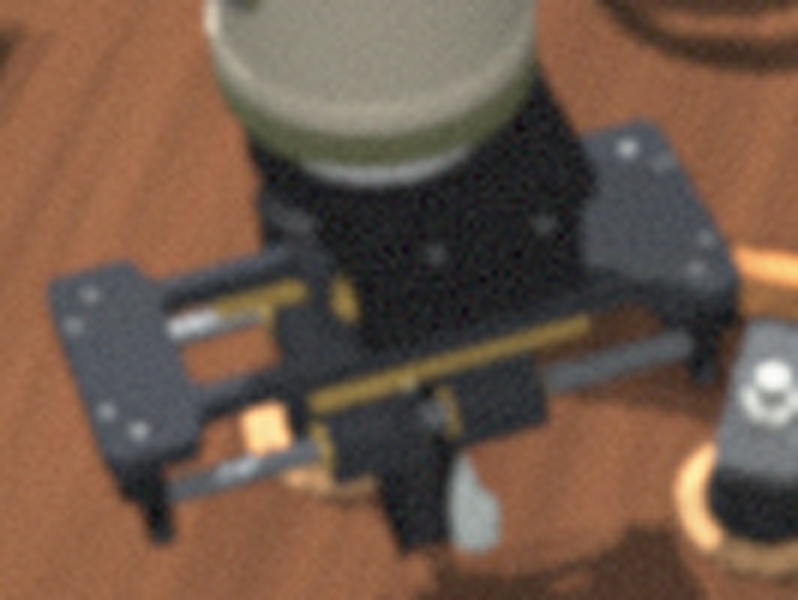

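servo_tool --series '[[[0.001,-0.0055,0],-5,0],[[0.001,-0.0055,0],-5,0],[[0.001,-0.0055,0],-5,0],[[0.001,-0.0055,0],-5,0],[[0.001,-0.0055,0],-5,0]]'

```text
time: 17.07
position: [0.556, 0.1281, 0.2388]
ee_rot: [0.858, 3.022, 0.002]
ft_force: [0.0, 1.8, 0.4]
width: 0.001
```

```bash
python3 - <<'E'
from h import *
s,M,g=st()
p=np.array([.6007,.0828,.075]);print("rel tool",M.T@(g-p))
E
```

```text
t 17.0667 pos [0.556  0.1281 0.2388] grasp [0.5561 0.1282 0.0748] yawx 148.30205397917123 toolz [ 0.0004  0.0009 -1.    ] j [-0.9042  0.4455  0.735   1.8212 -0.3496  1.0079  0.9896] F [0.0373 1.7975 0.3719] T [ 0.4201 -0.1478 -0.0367] w 0.0011976452346373562
rel tool [0.0619 0.0152 0.0002]
```

servo_tool --series '[[[0.001,-0.0055,0],-5,0],[[0.001,-0.0055,0],-5,0],[[0.001,-0.0055,0],-5,0],[[0.0005,-0.0033,0],-3,0],[[0,0,0],0,0]]'

```text
time: 17.48
position: [0.5443, 0.1108, 0.2388]
ee_rot: [-0.379, -3.118, -0.001]
ft_force: [0.3, 0.1, -0.3]
width: 0.003
```

```bash
python3 - <<'E'
from h import *
s,M,g=st()
p=np.array([.6007,.0828,.075]);print("rel tool",M.T@(g-p))
img=optics.get_image("side")[:,:,::-1];crop(img,220,150,133,100,6,"pics/s10.png")
E
```

```text
t 17.4833 pos [0.5443 0.1108 0.2388] grasp [0.5443 0.1109 0.0748] yawx 166.14434370589197 toolz [-0.0004  0.0006 -1.    ] j [-0.8507  0.3965  0.6814  1.8586 -0.2962  0.9894  1.2866] F [ 0.3355  0.1498 -0.2793] T [-0.0335  0.0019 -0.0349] w 0.0034037265915868287
rel tool [0.0615 0.0138 0.0003]
```

View pics/s10.png

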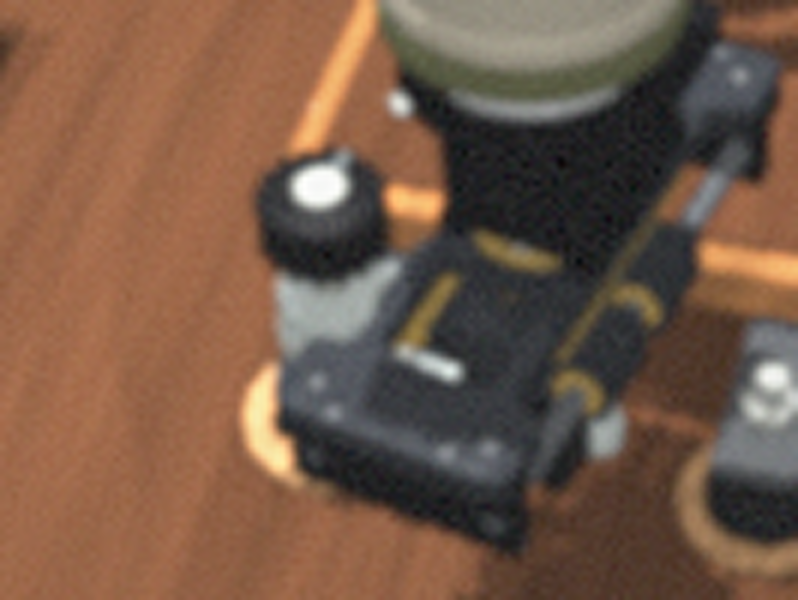

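servo_tool --series '[[[0.0004,-0.0022,0],-2,0],[[0.0004,-0.0022,0],-2,0],[[0.0004,-0.0022,0],-2,0],[[0.0004,-0.0022,0],-2,0],[[0,-0.001,0],-1,0]]'

```text
time: 17.95
position: [0.5412, 0.1024, 0.2386]
ee_rot: [-0.134, -3.138, -0.001]
ft_force: [-1.7, 5.1, 1.0]
width: 0.006
```

```bash
python3 - <<'E'
from h import *
s,M,g=st()
p=np.array([.6007,.0828,.075]);print("rel tool",M.T@(g-p))
E
```

```text
t 17.95 pos [0.5412 0.1024 0.2386] grasp [0.5412 0.1025 0.0746] yawx 175.0975930334684 toolz [-0.0004  0.0006 -1.    ] j [-0.8196  0.3798  0.6546  1.8699 -0.2755  0.9831  1.4404] F [-1.69    5.1421  1.0007] T [ 1.2436  0.2615 -0.0929] w 0.006045329317694606
rel tool [0.061  0.0146 0.0004]
```

servo_tool --series '[[[0,-0.001,0],-1,0],[[0,0,0],0,0],[[0,-0.0005,0],0,0],[[0,0,0],0,0],[[0,0,0],0,0]]'

```text
time: 18.37
position: [0.5411, 0.1022, 0.2387]
ee_rot: [-0.107, -3.139, -0.003]
ft_force: [-0.3, 6.3, 1.1]
width: 0.004
```

```bash
python3 - <<'E'
from h import *
s,M,g=st()
p=np.array([.6007,.0828,.075]);print("rel tool",M.T@(g-p))
E
```

```text
t 18.3667 pos [0.5411 0.1022 0.2387] grasp [0.541  0.1025 0.0747] yawx 176.09995140141964 toolz [-0.0004  0.002  -1.    ] j [-0.8159  0.3784  0.6506  1.8703 -0.2748  0.9827  1.4576] F [-0.2787  6.3364  1.0524] T [ 1.486   0.3661 -0.1403] w 0.004126277964632561
rel tool [0.0609 0.0156 0.0004]
```

servo_tool --series '[[[0,-0.0005,0],0,0],[[0,0,0],0,0],[[0,0,0],0,0],[[0,0,0],0,0],[[0,0,0],0,0]]'

```text
time: 18.78
position: [0.5411, 0.1021, 0.2387]
ee_rot: [-0.106, -3.139, -0.004]
ft_force: [-0.3, 7.5, 0.7]
width: 0.006
```

```bash
python3 - <<'E'
from h import *
s,M,g=st()
E
```

```text
t 18.7833 pos [0.5411 0.1021 0.2387] grasp [0.541  0.1024 0.0747] yawx 176.1168796719423 toolz [-0.0003  0.0024 -1.    ] j [-0.8155  0.3781  0.6505  1.8705 -0.275   0.9825  1.4584] F [-0.3317  7.4798  0.7002] T [ 1.8325  0.301  -0.115 ] w 0.0055739008083196566
```

The lever is at its stop: 7.5 N and no further travel. Backing away and raising.

servo_tool --series '[[[0,0.005,0],0,0],[[0,0.01,0],0,0],[[0,0.01,0],0,0],[[0,0.005,-0.01],0,0],[[0,0,-0.03],0,0]]'

```text
time: 19.2
position: [0.5418, 0.132, 0.2762]
ee_rot: [-0.102, -3.134, 0.005]
ft_force: [0.5, -0.4, -0.2]
width: 0.004
```

servo_tool --series '[[[0,0,-0.035],0,0],[[0,0,-0.035],0,0],[[0,0.03,-0.02],0,0],[[0,0.04,0],0,0],[[0,0.04,0],0,0]]'

```text
time: 19.62
position: [0.551, 0.2406, 0.3718]
ee_rot: [0.109, 3.136, 0.005]
ft_force: [0.1, 0.2, -1.0]
width: 0.003
```

servo_tool --series '[[[0.03,0.01,0],0,0],[[0.03,0,0],0,0],[[0.03,0,0],0,0],[[0.03,0,0],0,0],[[0,0,0],0,0]]'

```text
time: 20.03
position: [0.4275, 0.259, 0.369]
ee_rot: [-0.1, -3.138, -0.001]
ft_force: [0.3, 0.5, -0.7]
width: 0.004
```

```bash
python3 - <<'E'
from h import *
s,M,g=st()
t=optics.get_image("top")[:,:,::-1];sd=optics.get_image("side")[:,:,::-1]
cv2.imwrite("pics/t11.png",t);cv2.imwrite("pics/s11.png",sd)
a=cv2.resize(t[130:205,280:380],None,fx=8,fy=8,interpolation=2);cv2.imwrite("pics/tc11.png",a)
crop(sd,230,160,100,75,8,"pics/sc11.png")
t0=cv2.imread("pics/top0.png")
d=cv2.absdiff(t,t0).max(2);cv2.imwrite("pics/d11.png",d*3 if 0 else np.clip(d.astype(int)*3,0,255).astype(np.uint8))
E
```

```text
t 20.0333 pos [0.4275 0.259  0.369 ] grasp [0.4271 0.2591 0.205 ] yawx 176.34715495880195 toolz [-0.0024  0.0009 -1.    ] j [-1.2041  0.0717  0.6002  1.8616 -0.0452  1.2226  0.9174] F [ 0.281   0.4592 -0.6908] T [ 0.0879  0.014  -0.0061] w 0.004347407678089407
```

View pics/tc11.png

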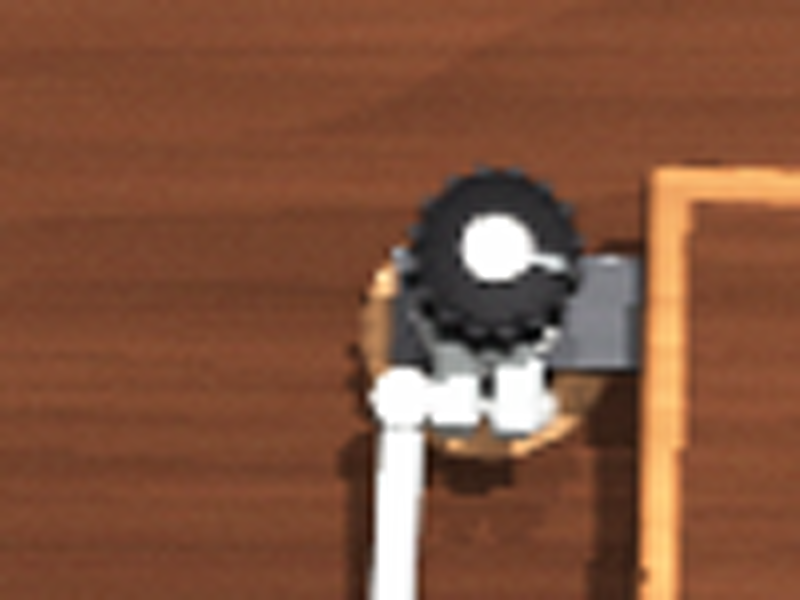

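View pics/sc11.png

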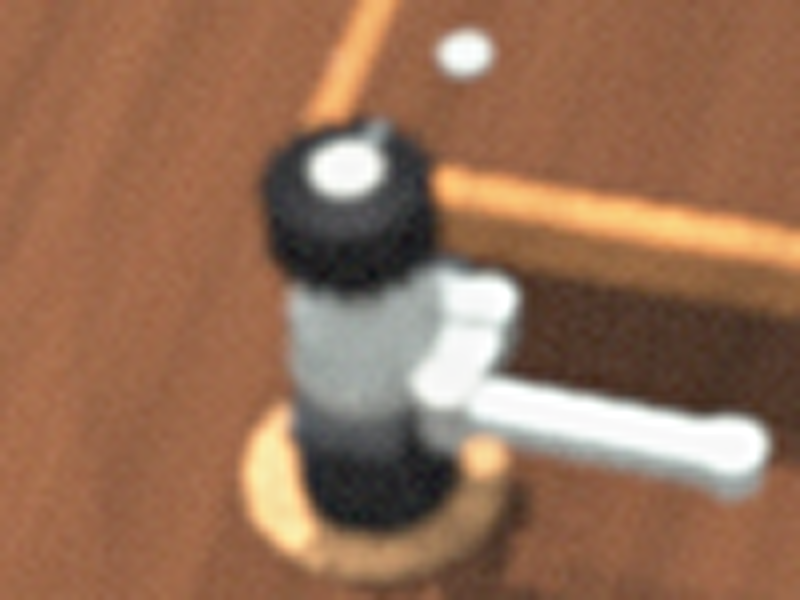

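View pics/d11.png

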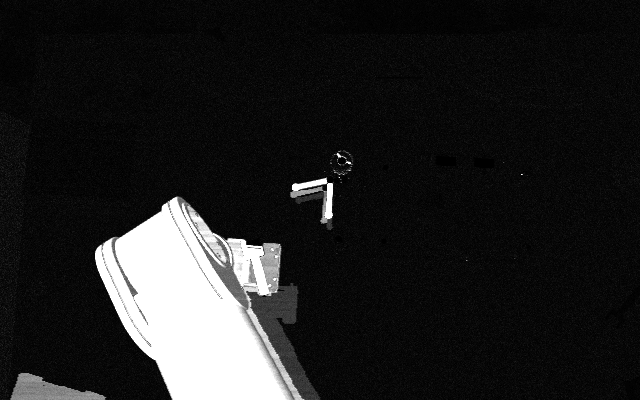

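```bash
python3 - <<'E'
from h import *
t=cv2.imread("pics/t11.png")
m=(t[182:225,318:342].min(2)>150).astype(np.uint8)
ys,xs=np.nonzero(m);P=np.array([plane("top",(x+318,y+182),.069)[:2] for x,y in zip(xs,ys) if y+182>186])
v=cv2.fitLine(P.astype(np.float32),cv2.DIST_L2,0,.01,.01).ravel();print("lever dir",v)
a,b=plane("top",(361,152.5),.07),plane("top",(359.5,258.5),.07);d=(b-a)[:2];print("deck -x dir",d/np.linalg.norm(d))
print(env.close_job())
E
```

```text
lever dir [ 0.9985 -0.0547  0.5527  0.0854]
deck -x dir [-0.9998  0.0197]
the job is handed in; nothing more can be done
None
```

The foot is set on its pad with an estimated 4–5 N, the clamp lever is shut against its stop, and the job is handed in at about 20 s. The hand-in gave no verdict.

- **Knob:** I turned it about 136° clockwise, with one regrip to centre the hand, following the screw down 8 mm a turn. Running torque rose from about 0.046 to about 0.112 N m (mean of three forward passes). By the stated drag range that means 3.7–5.5 N. I then let go and moved clear.
- **Lever:** I pushed it shut with closed fingers until the force reached 7.5 N with no further travel, then backed off. In the top picture it lies within about 2° (0.035 rad) of the deck's −x edge. That puts the measured angle at about 1.54 rad against the 1.55 rad stop.
- **Other things:** in the start-to-end top-picture difference only the knob, the lever and the robot changed; the stand, stones, spirit level and brush show no shift.
- **Checks that disagreed:**
  - The torque readings are noisy, about ±0.025 N m, and the joint effort only roughly matched them in size.
  - The knob's mark in the top picture suggests about 141° turned rather than 136°. If that is right, the foot bears about 1 N more, still under 10 N.
  - The pictures are too coarse to confirm the foot's contact by eye, so that rests on the torque alone.

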